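# Tip the oilstone out of its fitted box and lay it on the sharpening board

### The job

The chisel needs honing: get the oilstone out of its fitted wooden box. Turn the wooden turn-button off the stone, press the stone's thumb-notch end lightly down into the hollow beneath it, so that the other end tips up out of the pocket, then take the stone by its raised end, lift it out and lay it gently, flat and straight, on the rubber pad between the two end stops of the sharpening board, same side up. Leave the chisel, oil bottle and mallet where they are.

Things in the scene. Friction and masses are not known exactly. Their poses are not given: they have to be found in the camera images.
- stone_box: Fixed hardwood box block, 191 x 90 x 55 mm high, long axis x; origin at the centre of its underside. Its top has a pocket 119 x 54 mm (x -79.5 to +39.5, y -27 to +27) that holds the stone, stone's top 1 mm below the rim: no room for fingers beside it. Under the stone the pocket is 26 mm deep at the +x half, hollow at the -x half. A notch 30 mm wide, 14 deep in the -x end wall marks the thumb end.
- hollow_edge (a point): Middle of the edge, 29 mm above the bench at box x = -20 mm, where the pocket's floor (on its +x side) drops 24 mm into the hollow; 3.5 mm to -x of the stone's middle. Pressed lightly (1 to 2 N) near its -x end, the stone rocks over this edge; past about 0.3 rad it falls on and stays propped at about 0.48 rad, -x end on the hollow's floor, +x end raised some 27 mm. Axes as the box's.
- button (a joint): Wooden turn-button on the box's +x rim: upright hinge, rad. 0 = along the box's x axis, 12 mm of it over the stone's +x end, holding it down; positive = anticlockwise from above; turns either way to 1.75. Past 1.1 either way it is clear of the stone. Needs about 0.06 N m and stays where it is left.
- button_grip (a point): Middle of the turn-button, on its pivot, half-way up: 58.5 mm to +x and 63 mm above the box's origin. Button 64 mm long (its own x), 16 mm wide, round ends, 14 mm high; underside 1 mm above the rim (rim 55 mm above the bench).
- stone_center (a point): Centre of the loose oilstone, 110 (x) x 50 (y) x 25 (z) mm, about 0.33 kg, two bonded layers, dark grey below, brown above. Starts in the pocket, its x towards the turn-button, its middle 16.5 mm to -x of the box's origin; about 8 mm of free gap past its -x end, 1 mm at +x, 2 mm each side.
- board_seat (a point): Middle of the rubber pad's top, 20 mm above the bench, on the fixed sharpening board; x along the board. Board 190 x 90 x 18 mm, pad 114 x 70 mm. At each end a stop 30 mm wide, 10 long, 8 above the pad, inner face 61 mm from the middle: the stone lies between them with 6 mm to spare each end. Long sides open. The stone may lie either way round end to end.
- chisel: Bystander: loose chisel lying along x, 240 mm long, 26 mm wide, 24 mm high; origin on its underside where handle meets ferrule.
- oil: Bystander: loose small oil bottle, 42 mm across, 85 mm high; origin at the centre of its underside.
- mallet: Bystander: loose wooden mallet lying along its x, handle 26 mm thick to -x, head 66 x 115 x 48 mm centred 110 mm to +x of its origin (which is on the bench under the handle's head end).
Things that resemble listed ones, but are neither listed nor needed, are in the scene too. Leave any blue or red look-alike of the stone_box alone.

How it is judged:
On the way, in this order (a step that is already met when the one before it is completed fails the run):
1. the turn-button is turned off the stone (more than 1.05 rad either way) ((value of joint button above 1.05 rad or value of joint button below -1.05 rad)), for 0.1 s.
2. the stone is tipped up in its pocket (more than 0.3 rad) (angle between stone_center's own z axis and vertical above 0.3 rad and horizontal distance between stone_center and stone_box below 0.05 m and height (world z) of stone_center below 0.065 m), for 0.2 s.
At the end, for the whole second after the job is handed in: The stone lies still and released, flat (within 0.06 rad), same side up, on the rubber pad between the end stops: its centre within 9 mm along and 12 mm across of the pad's middle, its long side within 0.13 rad of the board's (x of stone_center in the frame of board_seat between -0.009 and 0.009 m and y of stone_center in the frame of board_seat between -0.012 and 0.012 m and z of stone_center in the frame of board_seat between 0.01 and 0.015 m and angle between stone_center's own z axis and vertical below 0.06 rad and angle between the x axis of stone_center and the x axis of board_seat, either way round below 0.13 rad and linear speed of stone below 0.01 m/s); the robot touches nothing.
It fails at once if the stone is banged down on the sharpening board (more than 80 N) (contact force between stone and board above 80 N).
It fails at once if the stone is dropped on the sharpening board (faster than 0.4 m/s close over the pad) (linear speed of stone above 0.4 m/s and horizontal distance between stone_center and board_seat below 0.08 m and z of stone_center in the frame of board_seat below 0.03 m).
It fails at once if the stone is forced hard against its box (more than 80 N) (contact force between stone and stone_box above 80 N).
It fails at once if a bystander is moved more than 25 mm (distance of any of chisel, oil, mallet from where it was at the start of the episode above 0.025 m).
It also fails if it takes over 66 s, if anything falls off the work surface, if the arm or the gripper's body presses on something with over 40 N, if the wrist force passes 120 N, or if a joint passes its speed limit or range.

### The arm

A 6-joint arm with a two-finger parallel gripper is mounted at the origin on the work surface. World frame = base frame: x ahead of the robot, y to its left, z up, the work surface at z = 0. Lengths are in m, angles in rad, forces in N, time in s.
With the tool pointing down it reaches from about 0.275 to 0.75 m from the base axis. Payload 10.2 kg.
Tool frame: the origin (TCP) lies at the very end of the fingers, on their centre line; the grasp point (between the pads) lies 19 mm behind it; z points along the fingers, y is the line along which they close (so a half turn about z gives the same grasp; the last joint's range is limited). The gripper opens to 88 mm and grips with 3 to 60 N. Pads are 18 mm wide; open, the fingers measure 123 mm over their backs; the gripper's body (75 mm by 187 mm) begins 45 mm behind the grasp point.
Start: joints at [-1.457, 0.313, 1.498, -0, 1.331, -0.223], TCP at [0.173, -0.496, 0.239] pointing down, gripper open.
Joint ranges: [-2.94, 2.94], [-0.97, 2.17], [0.19, 2.56], [-1.23, 4.37], [0.02, 3.11], [-2.88, 2.88]. Speed limits (rad/s): [2.39, 2.39, 3.01, 3.14, 3.14, 3.14].

### API

Orientations are given as [roll, pitch, yaw] about the fixed x, y, z axes, in that order (R = Rz(yaw) Ry(pitch) Rx(roll)).
In Python, from workcell import state, get_image, close_job gives the robot as it stands.
- The arm moves only by the shell command python3 -m handwheel 'ROWS'. ROWS is JSON, a list of rows, each a list of 7 numbers: the turn, a rotation vector about the tool's x, y, z each as a share of 0.1 rad, from -1 to 1, then the shift along the tool's x, y, z each as a share of 25 mm, from -1 to 1, then the opening, from 0 (shut) to 1 (fully open). In form: [[wx, wy, wz, tx, ty, tz, claw], ...]. A call has exactly 5 rows; each row shifts and turns the commanded pose from where the row before left it, along the tool's axes as they then stand; what a row does not reach is not made up. A row lasts 1/12 s, in which the tool goes at most 41.7 mm and 7.16 degrees, less where a joint would pass 70% of its speed; a pose out of reach is approached as far as the arm can. A call with a number of a shift or a turn outside -1 to 1 is refused whole. A call with a gripper value outside its range is refused whole. The fingers move at their own pace and stop on an object; the grip force is fixed at half the most. Time passes only in rows, so rows that do not move let the fingers close, or fill a call up. It gives the time, the measured TCP pose, the force, the opening and the grip force at its end, in the units of the state.
- state(): the state, without advancing time (a new reading comes with each control period).
- get_image(name): name is "scene" or "top" or "wrist"; returns a dict with "frame" (480x640x3 uint8, red, green, blue), "z_map" (480x640 float32, m along the optical axis (not along the pixel's ray), 0 where there is no reading), "vertical_fov" (degrees; the focal length in pixels is half the picture's height over the tangent of half this angle, whatever the lens; pixels are square), "cx", "cy" (the principal point, pixels), "position" and "attitude" of the camera in the world. Camera axes: x right, y down, z forward; pixel columns grow to the right and rows downward; lengths in m; the calibration is good to about 2 mm. A picture is of the moment at which its call begins.
- close_job(): hands the job in; it is judged then, once.
The state is a dict: "clock": time; "q": joint angles; "joint_velocities": joint speeds; "joint_torque": joint torques, N m; "position": TCP position; "eef_rot": TCP orientation; "ft_force": force on the tool from outside, world axes, zero at the start; "moment": the same for the moment, N m; "gripper_width": opening from 0.0 (shut) to 1.0 (fully open); "finger_force": force on a finger pad.
Only numpy, scipy, OpenCV 4.12 (cv2) and the standard library are available. Lean on these libraries where they do the work, as an engineer would, in place of code of your own. Each camera call takes 0.05 s, during which the arm holds its last target. There are 200 camera calls.

## Working session

There is one attempt and no reset: what is moved stays moved. The work goes in short steps, Python scripts to look and compute and a shell command to move; the robot and the scene stay as the last step left them, time stands still between calls to the robot, and variables do not carry over. Pictures are saved under pics/ and viewed, at most 10 in all, crops included, and the job is handed in when it is done.

```bash
mkdir -p pics; cat > h.py <<'E'
import numpy as np, cv2
from scipy.spatial.transform import Rotation as R
from workcell import state, get_image
def cam(name):
    g=get_image(name); f=240/np.tan(np.radians(g["vertical_fov"])/2)
    a=np.array(g["attitude"],float)
    M=a if a.shape==(3,3) else (R.from_euler('xyz',a).as_matrix() if a.size==3 else None)
    return g,f,M,np.array(g["position"])
def save(g,n): cv2.imwrite("pics/"+n,g["frame"][:,:,::-1])
def cloud(c):
    g,f,M,p=c; v,u=np.mgrid[:480,:640]; z=g["z_map"]
    P=np.stack([(u-g["cx"])/f*z,(v-g["cy"])/f*z,z],-1)
    return P@M.T+p
def ray(c,u,v,h):
    g,f,M,p=c; d=M@np.array([(u-g["cx"])/f,(v-g["cy"])/f,1]); return p+d*(h-p[2])/d[2]
E
python3 - <<'E'
from h import *
for n in("top","scene"):
    c=cam(n); save(c[0],n+"1.png"); print(n,c[0]["position"],c[0]["attitude"],c[1])
    np.savez(n+".npz",P=cloud(c),I=c[0]["frame"])
print(state())
E
```

```text
top [0.43420008 0.14531891 1.3432647 ] [-3.04090657  0.02114443 -1.55551196] 501.9272404674105
scene [ 0.95942526 -0.64503761  0.92980933] [-2.34959385  0.00291227  0.47912137] 577.8763712241877
{'clock': 0.1, 'q': array([-1.45739671e+00,  3.13377622e-01,  1.49826784e+00,  3.83533903e-05,
        1.33099245e+00, -2.23386538e-01]), 'joint_velocities': array([-5.26249605e-04, -1.42626468e-03, -8.55259064e-04, -8.23057171e-05,
        3.78540197e-04, -5.19599159e-04]), 'joint_torque': array([ 1.39019594e-03, -4.02817619e+01, -2.52644938e+01,  6.94537698e-02,
        3.42250080e-02, -7.04102308e-05]), 'position': array([ 0.17347197, -0.49531789,  0.23826181]), 'eef_rot': array([-3.14058162e+00, -2.67880866e-04,  3.36776893e-01]), 'ft_force': array([ 1.07518151, -0.14784963,  1.33706721]), 'moment': array([ 0.05543872, -0.02737758,  0.02813723]), 'finger_force': 0.0, 'gripper_width': 1.0014735170108453}
```

View pics/top1.png

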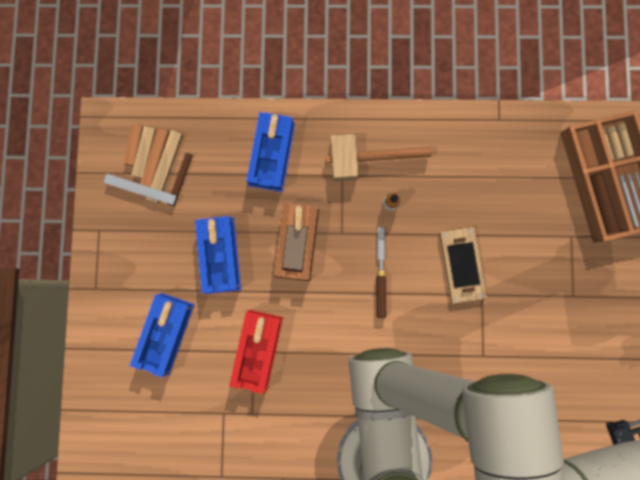

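View pics/scene1.png

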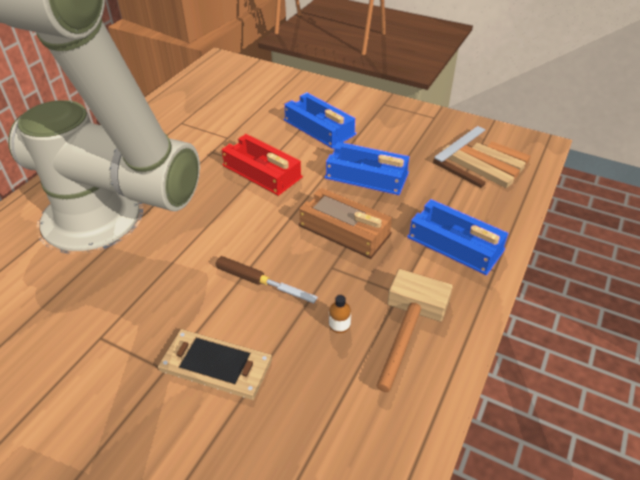

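The top view shows the wooden box at (297,242), with its button at the upper end (298,217) and the brown stone at (293,250). The board is at (463,265) with its black pad. The chisel is at (381,275), oil at (392,200) and mallet at (345,155). The scene view agrees.

```bash
python3 - <<'E'
from h import *
d=np.load("top.npz"); P=d["P"]; I=d["I"]
def rep(n,m):
    q=P[m][:,:2].astype(np.float32); r=cv2.minAreaRect(q); print(n,len(q),q.mean(0),P[m][:,2].mean(),r)
v,u=np.mgrid[:480,:640]
b=(u>262)&(u<330)&(v>195)&(v<290); z=P[...,2]
rep("boxrim",b&(z>.045)); rep("button",b&(z>.063))
hsv=cv2.cvtColor(I,cv2.COLOR_RGB2HSV)
bb=(u>435)&(u<492)&(v>220)&(v<310)
rep("board",bb&(z>.012)); rep("pad",bb&(hsv[...,2]<50)); rep("stops",bb&(z>.0245))
rep("stone",b&(hsv[...,1]<100)&(z>.045))
print(np.percentile(z[bb],[5,30,50,90]),np.percentile(z[b],[5,50,70,90]))
# tool axes: yaw offset for box
s=state();print(s["position"],s["eef_rot"],R.from_euler('xyz',s["eef_rot"]).as_matrix().round(3))
E
```

```text
boxrim 2436 [0.5589863  0.23022369] 0.0739747179379681 ((0.5461544990539551, 0.2058684527873993), (0.14405979216098785, 0.20987358689308167), 83.94015502929688)
button 179 [0.5795156  0.21028703] 0.3123872809886566 ((0.5268646478652954, 0.22416719794273376), (0.2275138944387436, 0.08632775396108627), 19.615751266479492)
board 2526 [ 0.5018664  -0.20276362] 0.03202666253335822 ((0.47865965962409973, -0.05234682559967041), (0.19023734331130981, 0.4044349193572998), 9.136330604553223)
pad 939 [ 0.5020166  -0.20468646] 0.024999994580509242 ((0.4846453070640564, -0.045247554779052734), (0.10567090660333633, 0.38985133171081543), 6.2501444816589355)
stops 228 [ 0.4943705  -0.17293084] 0.1597021988016367 ((0.432317852973938, -0.06952312588691711), (0.17775700986385345, 0.3912097215652466), 23.93403434753418)
stone 802 [0.539054  0.2344706] 0.059500319757431294 ((0.520647406578064, 0.2263779640197754), (0.21903425455093384, 0.09054750204086304), 20.69763946533203)
[-0.00268685  0.00177124  0.01353976  0.0225418 ] [-0.00307803  0.00399513  0.05324425  0.05739077]
[ 0.17347197 -0.49531789  0.23826181] [-3.14058162e+00 -2.67880866e-04  3.36776893e-01] [[ 0.944  0.33  -0.   ]
 [ 0.33  -0.944  0.001]
 [ 0.    -0.001 -1.   ]]
```

```bash
python3 - <<'E'
from h import *
d=np.load("top.npz"); P=d["P"]; I=d["I"]
v,u=np.mgrid[:480,:640]; z=cv2.medianBlur(P[...,2].astype(np.float32),5)
hsv=cv2.cvtColor(I,cv2.COLOR_RGB2HSV)
c=cam("top")
def rep(n,m,h):
    m=cv2.morphologyEx(m.astype(np.uint8),cv2.MORPH_OPEN,np.ones((3,3)))
    k=max(cv2.findContours(m,0,2)[0],key=cv2.contourArea)
    q=np.array([ray(c,a,b,h)[:2] for a,b in k[:,0]],np.float32); r=cv2.minAreaRect(q)
    bx=cv2.boxPoints(r); e=max([bx[1]-bx[0],bx[2]-bx[1]],key=np.linalg.norm)
    print(n,len(k),np.round(r[0],4),np.round(r[1],4),"yaw",round(float(np.arctan2(e[1],e[0])%np.pi),3))
b=(u>262)&(u<330)&(v>195)&(v<290)
bb=(u>435)&(u<492)&(v>220)&(v<310)
rep("box",b&(z>.03)&(z<.1),.055); rep("button",b&(hsv[...,2]>190)&(z>.04),.07)
rep("stone",b&(hsv[...,1]<100)&(z>.045),.054)
rep("board",bb&(z>.009)&(z<.05),.018); rep("pad",bb&(hsv[...,2]<50),.02)
E
```

```text
box 52 [0.5572 0.2313] [0.0909 0.1915] yaw 3.038
button 14 [0.6157 0.2265] [0.057  0.0154] yaw 0.02
stone 33 [0.5399 0.2351] [0.0508 0.1083] yaw 3.043
board 70 [ 0.5033 -0.2062] [0.1901 0.0931] yaw 0.148
pad 39 [ 0.5028 -0.2059] [0.1059 0.0609] yaw 0.159
```

```bash
for i in 1 2 3 4 5 6; do python3 -m handwheel '[[0,0,0,0.87,-0.71,0,0.5],[0,0,0,0.87,-0.71,0,0.5],[0,0,0,0.87,-0.71,0,0.5],[0,0,0,0.87,-0.71,0,0.5],[0,0,0,0.87,-0.71,0,0.5]]' >/dev/null; done
python3 -m handwheel '[[0,0,0.88,0,0,0.4,0.5],[0,0,0.88,0,0,0.4,0.5],[0,0,0.88,0,0,0.4,0.5],[0,0,0.88,0,0,0.4,0.5],[0,0,0.88,0,0,0.4,0.5]]'
python3 -m handwheel '[[0,0,0,0,0,0,0.5],[0,0,0,0,0,0,0.5],[0,0,0,0,0,0,0.5],[0,0,0,0,0,0,0.5],[0,0,0,0,0,0,0.5]]'
python3 - <<'E'
from h import *
c=cam("wrist"); save(c[0],"w1.png"); print(c[3],c[1]); s=state(); print(s["position"],s["eef_rot"],s["q"])
E
```

```text
clock: 3.07
position: [0.6132, 0.2227, 0.1878]
eef_rot: [3.141, 0.001, -0.107]
ft_force: [-0.1, -0.6, -0.6]
gripper_width: 0.502
finger_force: 0.0
clock: 3.48
position: [0.6135, 0.2227, 0.1894]
eef_rot: [-3.141, -0.001, -0.102]
ft_force: [-1.1, -0.0, -0.5]
gripper_width: 0.501
finger_force: 0.0
[0.69617927 0.21370483 0.33607166] 412.51728617989465
[0.6134948  0.22272517 0.18924333] [-3.14138686e+00 -7.72594307e-04 -1.02342465e-01] [ 1.69103578e-01  6.34905785e-01  1.13683244e+00 -9.07283118e-06
  1.36905495e+00  1.84224410e+00]
```

View pics/w1.png

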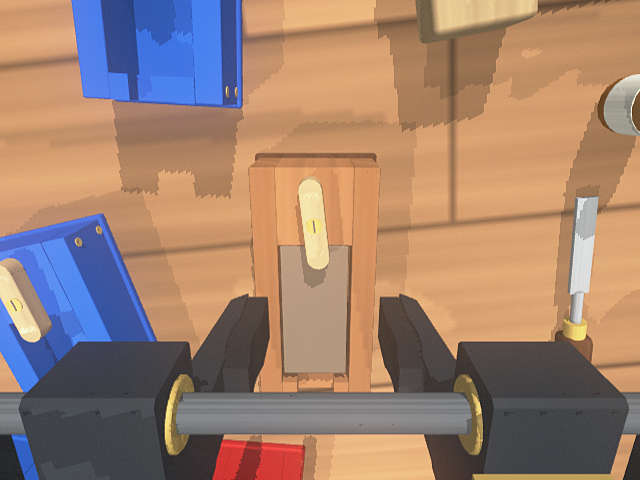

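Wrist view: the button pivot is at about (314,226), tilted slightly. The box's pocket edges are at columns 281 and 351, and the stone's notch end is at about row 375.

```bash
python3 - <<'E'
from h import *
c=cam("wrist"); I=c[0]["frame"]; hsv=cv2.cvtColor(I,cv2.COLOR_RGB2HSV)
v,u=np.mgrid[:480,:640]
def rep(n,m,h):
    m=cv2.morphologyEx(m.astype(np.uint8),cv2.MORPH_OPEN,np.ones((3,3)))
    k=max(cv2.findContours(m,0,2)[0],key=cv2.contourArea)
    q=np.array([ray(c,a,b,h)[:2] for a,b in k[:,0]],np.float32); r=cv2.minAreaRect(q)
    bx=cv2.boxPoints(r); e=max([bx[1]-bx[0],bx[2]-bx[1]],key=np.linalg.norm)
    print(n,len(k),np.round(r[0],4),np.round(r[1],4),"yaw",round(float(np.arctan2(e[1],e[0])),3))
    return r
print(hsv[226,314-4],hsv[320,315],hsv[200,260],I[320,315])
B=(u>285)&(u<345)&(v>170)&(v<280)
rep("button",B&(hsv[...,2]>200)&(hsv[...,1]<125),.07)
S=(u>270)&(u<360)&(v>235)&(v<385)
rep("stone",S&(abs(hsv[...,1].astype(int)-hsv[320,315,1])<30)&(hsv[...,2]<170),.054)
for p in[(249,167),(379,167)]: print(ray(c,*p,.055))
for p in[(281,245),(351,245),(282,374),(349,374)]: print(ray(c,*p,.054))
E
```

```text
[ 26 119 246] [ 14  75 180] [ 12 133 218] [180 152 127]
button 65 [0.6156 0.2287] [0.0654 0.0157] yaw 0.005
stone 46 [0.5785 0.2334] [0.0165 0.0329] yaw -0.004
[0.65575665 0.2687953  0.055     ]
[0.64675173 0.18077748 0.055     ]
[0.5971894  0.25487996 0.054     ]
[0.59201227 0.20424259 0.054     ]
[0.4863108  0.26911889 0.054     ]
[0.4807697  0.21484974 0.054     ]
```

```bash

python3 -m handwheel '[[0,0,0,0.04,-0.22,0.5,0.5],[0,0,-0.5,0,0,0.5,0.5],[0,0,-0.55,0,0,0.5,0.5],[0,0,0,0,0,0.5,0.5],[0,0,0,0,0,0.5,0.5]]' >/dev/null
python3 -m handwheel '[[0,0,0,0,0,0.7,0.5],[0,0,0,0,0,0.7,0.5],[0,0,0,0,0,0.7,0.5],[0,0,0,0,0,0.4,0.5],[0,0,0,0,0,0.18,0.5]]'
python3 -m handwheel '[[0,0,0,0,0,0,0.5],[0,0,0,0,0,0,0.5],[0,0,0,0,0,0,0],[0,0,0,0,0,0,0],[0,0,0,0,0,0,0]]'
python3 -m handwheel '[[0,0,0,0,0,0,0],[0,0,0,0,0,0,0],[0,0,0,0,0,0,0],[0,0,0,0,0,0,0],[0,0,0,0,0,0,0]]'
```

```text
clock: 4.42
position: [0.614, 0.2282, 0.057]
eef_rot: [3.141, 0.003, 0.002]
ft_force: [-0.3, 1.4, -0.5]
gripper_width: 0.499
finger_force: 0.0
clock: 4.83
position: [0.6152, 0.2281, 0.06]
eef_rot: [-3.141, -0.001, 0.002]
ft_force: [0.0, 0.6, 0.0]
gripper_width: 0.297
finger_force: 0.0
clock: 5.25
position: [0.6151, 0.2291, 0.0597]
eef_rot: [-3.14, -0.001, 0.002]
ft_force: [0.6, 5.6, 0.2]
gripper_width: 0.172
finger_force: 30.0
```

```bash

for i in 1 2 3; do python3 -m handwheel '[[0,0,-0.9,0,0,0,0],[0,0,-0.9,0,0,0,0],[0,0,-0.9,0,0,0,0],[0,0,-0.9,0,0,0,0],[0,0,-0.9,0,0,0,0]]'; done
python3 -m handwheel '[[0,0,0,0,0,0,0],[0,0,0,0,0,0,0],[0,0,0,0,0,0,0.35],[0,0,0,0,0,0,0.35],[0,0,0,0,0,0,0.35]]'
python3 -m handwheel '[[0,0,0,0,0,-0.6,0.35],[0,0,0,0,0,-0.8,0.35],[0,0,0,0,0,-0.8,0.35],[0,0,0,0,0,-0.6,0.35],[0,0,0,0,0,0,0.35]]'
python3 - <<'E'
from h import *
c=cam("wrist"); save(c[0],"w2.png"); s=state(); print(s["position"],s["eef_rot"],s["q"])
E
```

```text
clock: 5.67
position: [0.6151, 0.229, 0.0597]
eef_rot: [-3.141, -0.002, 0.456]
ft_force: [0.4, 4.0, 1.2]
gripper_width: 0.179
finger_force: 30.0
clock: 6.08
position: [0.6152, 0.2288, 0.0597]
eef_rot: [3.141, -0.002, 0.906]
ft_force: [1.3, 3.7, 0.6]
gripper_width: 0.181
finger_force: 30.0
clock: 6.5
position: [0.6153, 0.2288, 0.0597]
eef_rot: [3.14, -0.002, 1.356]
ft_force: [2.2, 3.4, -0.3]
gripper_width: 0.177
finger_force: 30.0
clock: 6.92
position: [0.6148, 0.2277, 0.0591]
eef_rot: [-3.141, 0.001, 1.35]
ft_force: [0.3, -0.1, -0.6]
gripper_width: 0.346
finger_force: 0.0
clock: 7.33
position: [0.6161, 0.2281, 0.1325]
eef_rot: [3.137, -0.002, 1.351]
ft_force: [0.3, -0.9, 0.6]
gripper_width: 0.349
finger_force: 0.0
[0.61541869 0.22799186 0.13035837] [ 3.13929052e+00 -7.65863916e-04  1.35096355e+00] [ 1.76711830e-01  6.91445196e-01  1.19689731e+00 -1.92497591e-04
  1.25083086e+00  3.96605810e-01]
```

View pics/w2.png

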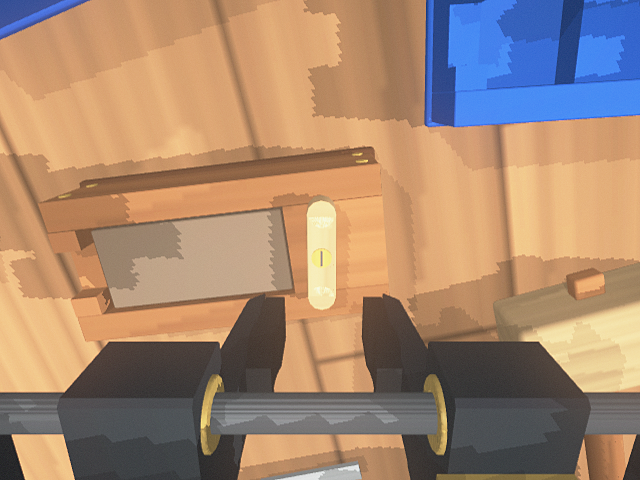

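The button is now across the box at about 1.45 rad (pivot at pixel (321,258)) and clear of the stone. Next I press the notch end.

```bash

python3 -m handwheel '[[0,0,0,-0.11,-0.96,0,0],[0,0,0,-0.11,-0.96,0,0],[0,0,0,-0.11,-0.96,0,0],[0,0,0,-0.11,-0.96,0,0],[0,0,0,-0.11,-0.96,0,0]]' >/dev/null
for i in 1 2 3; do python3 -m handwheel '[[0,0,0.97,0,0,0,0],[0,0,0.97,0,0,0,0],[0,0,0.97,0,0,0,0],[0,0,0.97,0,0,0,0],[0,0,0.97,0,0,0,0]]' >/dev/null; done
python3 -m handwheel '[[0,0,0,0,0,0.6,0],[0,0,0,0,0,0.8,0],[0,0,0,0,0,0.8,0],[0,0,0,0,0,0.4,0],[0,0,0,0,0,0,0]]'
python3 - <<'E'
from h import *
s=state(); print(s["position"],s["eef_rot"],s["ft_force"])
r=R.from_euler('z',-.1).as_matrix()
print("tip in box:",r.T@(s["position"]-[.5568,.2338,0]))
E
```

```text
clock: 9.47
position: [0.4931, 0.2402, 0.0613]
eef_rot: [3.14, 0.005, -0.104]
ft_force: [-0.2, 0.1, 1.2]
gripper_width: 0.008
finger_force: 0.0
[0.49313304 0.24019677 0.06130276] [ 3.13957923  0.00536041 -0.10359629] [-0.1999167   0.14900249  1.16138409]
tip in box: [-6.39875065e-02  8.72720187e-06  6.13027636e-02]
```

```bash

python3 -m handwheel '[[0,0,0,0.12,0,0.08,0],[0,0,0,0,0,0.08,0],[0,0,0,0,0,0.06,0],[0,0,0,0,0,0.06,0],[0,0,0,0,0,0.06,0]]'
python3 -m handwheel '[[0,0,0,0,0,0.06,0],[0,0,0,0,0,0.06,0],[0,0,0,0,0,0.06,0],[0,0,0,0,0,0.06,0],[0,0,0,0,0,0.06,0]]'
python3 -m handwheel '[[0,0,0,0,0,0.06,0],[0,0,0,0,0,0.06,0],[0,0,0,0,0,0.06,0],[0,0,0,0,0,0,0],[0,0,0,0,0,0,0]]'
```

```text
clock: 9.88
position: [0.498, 0.2405, 0.056]
eef_rot: [-3.141, -0.001, -0.103]
ft_force: [-0.5, -0.5, -0.5]
gripper_width: 0.007
finger_force: 0.0
clock: 10.3
position: [0.4977, 0.2404, 0.0481]
eef_rot: [3.142, 0.0, -0.103]
ft_force: [-0.5, -0.1, 0.6]
gripper_width: 0.002
finger_force: 0.1
clock: 10.72
position: [0.4978, 0.2404, 0.0436]
eef_rot: [3.142, 0.0, -0.103]
ft_force: [0.7, 0.1, -0.3]
gripper_width: 0.006
finger_force: 0.0
```

```bash

python3 -m handwheel '[[0,0,0,0,0,0.08,0],[0,0,0,0,0,0.08,0],[0,0,0,0,0,0,0],[0,0,0,0,0,0,0],[0,0,0,0,0,0,0]]'
python3 -m handwheel '[[0,0,0,0,0,-0.8,0],[0,0,0,0,0,-1,0],[0,0,0,0,0,-1,0],[0,0,0,0,0,-1,0],[0,0,0,0,0,-0.8,0]]'
python3 -m handwheel '[[0,0,0,-0.2,0,0,0],[0,0,0,-0.6,0,0,0.9],[0,0,0,-0.6,0,0,0.9],[0,0,0,-0.2,0,0,0.9],[0,0,0,0,0,0,0.9]]'
python3 - <<'E'
from h import *
c=cam("wrist"); save(c[0],"w3.png"); np.savez("w3.npz",P=cloud(c))
print(state()["position"])
P=cloud(c); r=R.from_euler('z',-.1).as_matrix()
B=(P-[.5568,.2338,0])@r
m=(abs(B[...,1])<.015)&(B[...,2]<.1)&(B[...,2]>-.01)
for a in range(-80,60,8):
    k=m&(abs(B[...,0]*1e3-a)<4)
    if k.sum()>5: print(a,k.sum(),np.round(np.percentile(B[k][:,2]*1e3,[10,50,90]),1))
E
```

```text
clock: 11.13
position: [0.4984, 0.2405, 0.0411]
eef_rot: [-3.141, -0.002, -0.103]
ft_force: [-3.6, -1.1, 12.2]
gripper_width: 0.005
finger_force: 6.4
clock: 11.55
position: [0.498, 0.2405, 0.1565]
eef_rot: [-3.141, -0.001, -0.103]
ft_force: [0.8, -0.3, -0.5]
gripper_width: 0.003
finger_force: 0.0
clock: 11.97
position: [0.457, 0.2447, 0.1542]
eef_rot: [3.141, 0.001, -0.103]
ft_force: [-0.6, -1.0, -0.6]
gripper_width: 0.285
finger_force: 0.0
[0.45784516 0.24455913 0.15434044]
-80 753 [24.  37.9 42.3]
-72 490 [29.2 30.9 32.6]
-64 505 [33.2 35.  36.7]
-56 568 [37.1 39.1 40.9]
-48 593 [41.4 43.2 44.9]
-40 651 [45.5 47.3 49.1]
-32 706 [49.6 51.4 53.3]
-24 788 [53.7 55.7 57.5]
-16 810 [58.  59.8 61.6]
-8 898 [61.9 63.8 65.5]
0 1019 [66.  67.9 69.9]
8 1080 [70.1 72.1 73.9]
16 1172 [74.4 76.1 77.9]
24 712 [63.7 70.  76.1]
32 172 [58.3 59.8 61.8]
```

View pics/w3.png

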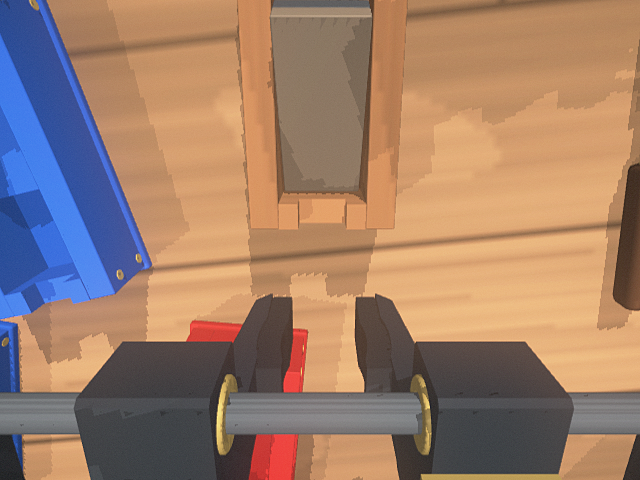

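The stone is propped: the depth slope gives 0.475 rad, with its raised end's top edge at row 15 (columns 272 to 372). Next I tilt the tool square to the stone.

```bash

python3 - <<'E'
from h import *
c=cam("wrist"); r=R.from_euler('z',-.1).as_matrix()
for p in[(272,9),(372,9),(272,17),(372,17),(286,190),(361,190)]:
    print(p,(r.T@(ray(c,*p,.0785 if p[1]<100 else .031)-[.5568,.2338,0])*1e3).round(1))
E
python3 -m handwheel '[[0,0.95,0,0,0,0,0.9],[0,0.95,0,0,0,0,0.9],[0,0.95,0,0,0,0,0.9],[0,0.95,0,0,0,0,0.9],[0,0.95,0,0,0,0,0.9]]' 
python3 -m handwheel '[[0,0,0,0,0,0,0.9],[0,0,0,0,0,0,0.9],[0,0,0,0,0,0,0.9],[0,0,0,0,0,0,0.9],[0,0,0,0,0,0,0.9]]' >/dev/null
cat > g.py <<'E'
from h import *
import sys
s=state(); r=R.from_euler('z',-.1).as_matrix(); T=R.from_euler('xyz',s["eef_rot"]).as_matrix()
y=float(sys.argv[1])
e=np.array([.8893,0,.4573]); n=np.array([-.4573,0,.8893])
g=np.array([.021,y,.0785])-.011*e-.014*n
for b in(.05,0):
    w=r@(g+b*n)+[.5568,.2338,0]
    print(b,w.round(4),"units",(T.T@(w-s["position"])/.025).round(2))
print(s["position"],s["eef_rot"],s["ft_force"],(r.T@T).round(3))
E
python3 g.py 0
```

```text
(272, 9) [23.1 24.7 78.5]
(372, 9) [ 23.  -23.3  78.5]
(272, 17) [19.7 24.8 78.5]
(372, 17) [ 19.6 -23.5  78.5]
(286, 190) [-75.8  25.1  31. ]
(361, 190) [-75.9 -24.8  31. ]
clock: 12.48
position: [0.4587, 0.2448, 0.1551]
eef_rot: [-3.14, -0.48, -0.103]
ft_force: [0.7, 0.0, -0.4]
gripper_width: 0.752
finger_force: 0.0
0.05 [0.5516 0.2343 0.1055] units [2.42 0.01 3.46]
0 [0.5743 0.232  0.061 ] units [2.42 0.01 5.46]
[0.45879488 0.24432874 0.15487732] [-3.14143655 -0.47436992 -0.10422411] [-0.2124602  -0.50192782  1.00051627] [[ 0.89  -0.004  0.457]
 [-0.004 -1.    -0.002]
 [ 0.457 -0.    -0.89 ]]
```

```bash

python3 -m handwheel '[[0,0,0,0.6,0,0,0.9],[0,0,0,0.6,0,0.4,0.9],[0,0,0,0.6,0,0.8,0.9],[0,0,0,0.42,0,0.9,0.9],[0,0,0,0.2,0,0.9,0.9]]'
python3 -m handwheel '[[0,0,0,0,0,0.4,0.9],[0,0,0,0,0,0,0.9],[0,0,0,0,0,0,0.9],[0,0,0,0,0,0,0.9],[0,0,0,0,0,0,0.9]]' >/dev/null
python3 g.py 0.0005
```

```text
clock: 13.32
position: [0.5479, 0.2351, 0.1159]
eef_rot: [-3.141, -0.477, -0.105]
ft_force: [-0.1, -0.7, -0.1]
gripper_width: 0.901
finger_force: 0.0
0.05 [0.5516 0.2348 0.1055] units [0.01 0.01 0.12]
0 [0.5744 0.2325 0.061 ] units [0.01 0.01 2.12]
[0.54998195 0.23535441 0.1079943 ] [-3.14091995 -0.47634308 -0.1029611 ] [-0.7075246  -0.02335177  0.62057696] [[ 0.889 -0.003  0.459]
 [-0.003 -1.    -0.001]
 [ 0.459 -0.001 -0.889]]
```

```bash

python3 -m handwheel '[[0,0,0,0,0,0.4,0.9],[0,0,0,0,0,0.5,0.9],[0,0,0,0,0,0.5,0.9],[0,0,0,0,0,0.4,0.9],[0,0,0,0,0,0.25,0.9]]'
python3 -m handwheel '[[0,0,0,0,0,0,0.9],[0,0,0,0,0,0,0.7],[0,0,0,0,0,0,0.3],[0,0,0,0,0,0,0.3],[0,0,0,0,0,0,0.3]]'
python3 -m handwheel '[[0,0,0,0,0,0,0.3],[0,0,0,0,0,0,0.3],[0,0,0,0,0,0,0.3],[0,0,0,0,0,0,0.3],[0,0,0,0,0,0,0.3]]'
python3 g.py 0.0005|tail -3
```

```text
clock: 14.15
position: [0.5736, 0.2324, 0.0601]
eef_rot: [3.141, -0.474, -0.103]
ft_force: [0.3, 0.3, -0.3]
gripper_width: 0.899
finger_force: 0.0
clock: 14.57
position: [0.5735, 0.2327, 0.0618]
eef_rot: [-3.141, -0.476, -0.103]
ft_force: [-0.0, -0.2, 0.7]
gripper_width: 0.622
finger_force: 0.0
clock: 14.98
position: [0.5736, 0.2326, 0.0615]
eef_rot: [-3.141, -0.476, -0.103]
ft_force: [-0.5, -0.1, 1.8]
gripper_width: 0.564
finger_force: 29.9
[0.57364644 0.23264632 0.06147303] [-3.14131186 -0.47553789 -0.1032423 ] [-0.45958347 -0.11265455  1.79452079] [[ 0.889 -0.003  0.458]
 [-0.003 -1.    -0.001]
 [ 0.458 -0.    -0.889]]
```

```bash

python3 -m handwheel '[[0,0,0,0.05,0,-0.1,0.3],[0,0,0,0.09,0,-0.18,0.3],[0,0,0,0.14,0,-0.27,0.3],[0,0,0,0.18,0,-0.36,0.3],[0,0,0,0.18,0,-0.36,0.3]]'
python3 -m handwheel '[[0,0,0,0.18,0,-0.36,0.3],[0,0,0,0.18,0,-0.36,0.3],[0,0,0,0.18,0,-0.36,0.3],[0,0,0,0.18,0,-0.36,0.3],[0,0,0,0.18,0,-0.36,0.3]]'
python3 -m handwheel '[[0,0,0,0.18,0,-0.36,0.3],[0,0,0,0.18,0,-0.36,0.3],[0,0,0,0.18,0,-0.36,0.3],[0,0,0,0.14,0,-0.27,0.3],[0,0,0,0.09,0,-0.18,0.3]]'
python3 - <<'E'
from h import *
c=cam("scene"); cv2.imwrite("pics/s2.png",cv2.resize(c[0]["frame"][60:340,200:520,::-1],None,fx=2,fy=2))
print(state()["position"])
E
```

```text
clock: 15.4
position: [0.5731, 0.2326, 0.0978]
eef_rot: [-3.142, -0.475, -0.103]
ft_force: [-0.4, 0.2, -2.3]
gripper_width: 0.563
finger_force: 29.9
clock: 15.82
position: [0.5726, 0.2327, 0.1482]
eef_rot: [-3.141, -0.475, -0.103]
ft_force: [0.0, 0.2, -3.2]
gripper_width: 0.563
finger_force: 29.9
clock: 16.23
position: [0.5725, 0.2328, 0.1912]
eef_rot: [-3.141, -0.476, -0.103]
ft_force: [1.2, 0.7, -2.5]
gripper_width: 0.562
finger_force: 29.9
[0.57273103 0.232837   0.19179725]
```

View pics/s2.png

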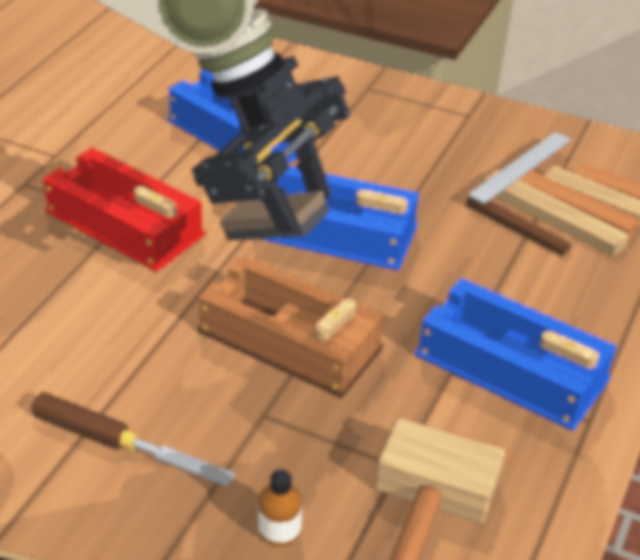

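The stone is held in the jaws with no visible droop (crop (275,212)), and the box is empty. Next I level it, turn it and carry it to the board.

```bash

python3 -m handwheel '[[0,-0.5,0,0,0,0,0.3],[0,-0.7,0,0,0,0,0.3],[0,-0.7,0,0,0,0,0.3],[0,-0.7,0,0,0,0,0.3],[0,-0.7,0,0,0,0,0.3]]' >/dev/null
python3 -m handwheel '[[0,-0.7,0,0,0,0,0.3],[0,-0.5,0,0,0,0,0.3],[0,-0.25,0,0,0,0,0.3],[0,0,0,0,0,0,0.3],[0,0,0,0,0,0,0.3]]'
python3 -m handwheel '[[0,0,-0.4,0,0,0,0.3],[0,0,-0.6,0,0,0,0.3],[0,0,-0.6,0,0,0,0.3],[0,0,-0.6,0,0,0,0.3],[0,0,-0.4,0,0,0,0.3]]'
python3 - <<'E'
from h import *
s=state(); T=R.from_euler('xyz',s["eef_rot"]).as_matrix()
w=np.array([.5465,-.1992,.12]); print(s["eef_rot"],(T.T@(w-s["position"])/.025).round(2))
c=cam("wrist"); save(c[0],"w4.png")
E
```

```text
clock: 17.12
position: [0.5724, 0.2326, 0.1894]
eef_rot: [3.141, -0.0, -0.103]
ft_force: [0.6, -0.8, -2.5]
gripper_width: 0.565
finger_force: 29.9
clock: 17.53
position: [0.5719, 0.2329, 0.1899]
eef_rot: [3.141, -0.001, 0.16]
ft_force: [-0.3, -0.7, -2.4]
gripper_width: 0.565
finger_force: 29.9
[ 3.14129937e+00 -9.17597342e-04  1.60234651e-01] [-3.76 16.9   2.8 ]
```

View pics/w4.png

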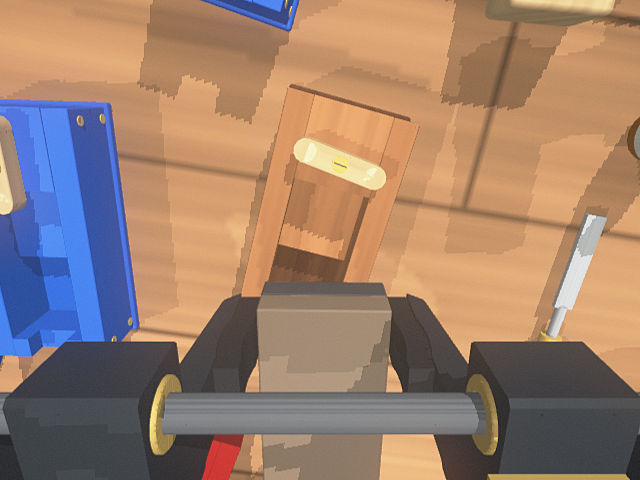

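The stone's +x end shows at rows 283 to 308 (columns 258 to 390), straight in the jaws.

```bash

for i in 1 2 3 4; do python3 -m handwheel '[[0,0,0,-0.18,0.84,0,0.3],[0,0,0,-0.18,0.84,0,0.3],[0,0,0,-0.18,0.84,0,0.3],[0,0,0,-0.18,0.84,0,0.3],[0,0,0,-0.18,0.84,0,0.3]]' >/dev/null; done
python3 -m handwheel '[[0,0,0,0,0.1,0.3,0.3],[0,0,0,0,0,0.6,0.3],[0,0,0,0,0,0.6,0.3],[0,0,0,0,0,0.6,0.3],[0,0,0,0,0,0.3,0.3]]'
python3 -m handwheel '[[0,0,0,0,0,0,0.3],[0,0,0,0,0,0,0.3],[0,0,0,0,0,0,0.3],[0,0,0,0,0,0,0.3],[0,0,0,0,0,0,0.3]]'>/dev/null
python3 - <<'E'
from h import *
s=state(); T=R.from_euler('xyz',s["eef_rot"]).as_matrix(); print(s["position"],s["eef_rot"])
c=cam("wrist"); save(c[0],"w5.png"); P=cloud(c); L=(P-s["position"])@T*1e3  # tool frame mm
m=(abs(L[...,1])<20)&(L[...,2]>-30)&(L[...,2]<5)
for a in range(-60,30,6):
    k=m&(abs(L[...,0]-a)<3)
    if k.sum()>5: print(a,k.sum(),np.round(np.percentile(L[k][:,2],[10,50,90]),1),np.round(L[k][:,1].mean(),1))
E
```

```text
clock: 19.67
position: [0.5486, -0.1976, 0.1279]
eef_rot: [-3.14, 0.002, 0.156]
ft_force: [-0.1, -0.4, -3.6]
gripper_width: 0.563
finger_force: 29.9
[ 0.54961627 -0.19873685  0.13063601] [ 3.14074110e+00 -1.00182624e-03  1.56831361e-01]
-60 1042 [-13.3 -12.7 -12.1] -0.3
-54 1094 [-13.3 -12.7 -12.1] 0.1
-48 578 [-13.4 -12.8 -12.2] -0.3
-30 31 [-12.5 -12.2 -11.7] -3.2
-24 1260 [-13.5 -12.8 -12.2] 0.1
-18 1338 [-13.5 -12.9 -12.2] 0.0
-12 1378 [-13.6 -12.9 -12.2] -0.1
-6 1462 [-13.6 -12.9 -12.2] 0.1
0 1500 [-13.6 -12.9 -12.2] 0.0
6 1902 [-13.6 -12.8  -5.6] 1.3
12 2025 [-11.9  -5.1   2.9] -1.5
```

View pics/w5.png

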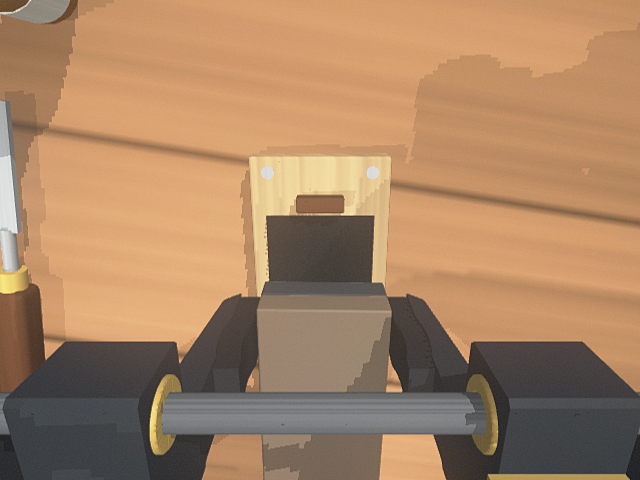

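The board's end edge is at row 156 (columns 249 to 390), the stop at (320,204), the pad edge at row 216, columns 267 to 374, and the stone's top end edge at row 308.

```bash
python3 - <<'E'
from h import *
c=cam("wrist"); s=state(); T=R.from_euler('xyz',s["eef_rot"]).as_matrix(); p=s["position"]
def L(u,v,h): w=ray(c,u,v,h); l=(T.T@(w-p)*1e3); print((u,v),w.round(4),"tool",l.round(1)); return l
print("board end"); a=L(249,157,.018); b=L(390,155.5,.018); print("ang",np.arctan2(b[0]-a[0],b[1]-a[1]))
print("pad edge"); L(267,216,.02); L(374,215.5,.02)
print("stop top"); L(297,195,.028);L(344,195,.028); L(297,210,.028); L(344,210,.028)
print("stone end"); L(258,309,p[2]+.013); L(391,309,p[2]+.013); L(264,283,p[2]-.012); L(385,283,p[2]-.012)
E
```

```text
board end
(249, 157) [ 0.5888 -0.146   0.018 ] tool [ 47.  -46.  112.3]
(390, 155.5) [ 0.6034 -0.2326  0.018 ] tool [ 48.   41.8 112.4]
ang 0.010818532103195154
pad edge
(267, 216) [ 0.5532 -0.1616  0.02  ] tool [  9.4 -36.2 110.3]
(374, 215.5) [ 0.5644 -0.23    0.02  ] tool [  9.7  33.1 110.4]
stop top
(297, 195) [ 0.5719 -0.1791  0.028 ] tool [ 25.2 -15.9 102.3]
(344, 195) [ 0.5764 -0.2077  0.028 ] tool [ 25.2  13.1 102.4]
(297, 210) [ 0.5624 -0.1804  0.028 ] tool [ 15.6 -16.1 102.3]
(344, 210) [ 0.567  -0.2094  0.028 ] tool [ 15.6  13.2 102.3]
stone end
(258, 309) [ 0.5552 -0.1741  0.1433] tool [  9.6 -23.5 -13. ]
(391, 309) [ 0.5628 -0.2219  0.1433] tool [  9.6  25.  -13. ]
(264, 283) [ 0.5537 -0.173   0.1183] tool [  8.2 -24.8  12. ]
(385, 283) [ 0.5617 -0.2236  0.1183] tool [ 8.2 26.4 12. ]
```

```bash

python3 -m handwheel '[[0,0,0,-0.04,-0.08,0.2,0.3],[0,0,0,0,0,0.4,0.3],[0,0,0,0,0,0.4,0.3],[0,0,0,0,0,0.4,0.3],[0,0,0,0,0,0.4,0.3]]'
python3 -m handwheel '[[0,0,0,0,0,0.4,0.3],[0,0,0,0,0,0.4,0.3],[0,0,0,0,0,0.4,0.3],[0,0,0,0,0,0.4,0.3],[0,0,0,0,0,0.2,0.3]]'
python3 -m handwheel '[[0,0,0,0,0,0.05,0.3],[0,0,0,0,0,0.05,0.3],[0,0,0,0,0,0.05,0.3],[0,0,0,0,0,0.04,0.3],[0,0,0,0,0,0,0.3]]'
python3 -m handwheel '[[0,0,0,0,0,0.03,0.3],[0,0,0,0,0,0.03,0.3],[0,0,0,0,0,0,0.3],[0,0,0,0,0,0,0.3],[0,0,0,0,0,0,0.3]]'
```

```text
clock: 20.6
position: [0.5477, -0.1967, 0.0833]
eef_rot: [-3.141, 0.001, 0.157]
ft_force: [0.7, -0.4, -3.7]
gripper_width: 0.568
finger_force: 29.9
clock: 21.02
position: [0.5476, -0.1966, 0.0382]
eef_rot: [-3.14, 0.001, 0.157]
ft_force: [-0.8, -0.7, -4.0]
gripper_width: 0.565
finger_force: 29.9
clock: 21.43
position: [0.5481, -0.1969, 0.0353]
eef_rot: [3.141, -0.0, 0.157]
ft_force: [-0.5, -0.7, -3.9]
gripper_width: 0.562
finger_force: 29.9
clock: 21.85
position: [0.548, -0.1969, 0.0337]
eef_rot: [3.142, -0.0, 0.157]
ft_force: [0.9, -0.1, -2.4]
gripper_width: 0.562
finger_force: 29.9
```

```bash

python3 -m handwheel '[[0,0,0,0,0,0.03,0.3],[0,0,0,0,0,0.02,0.3],[0,0,0,0,0,0,0.3],[0,0,0,0,0,0,0.3],[0,0,0,0,0,0,0.3]]'
python3 -m handwheel '[[0,0,0,0,0,0.02,0.3],[0,0,0,0,0,0.02,0.3],[0,0,0,0,0,0,0.3],[0,0,0,0,0,0,0.3],[0,0,0,0,0,0,0.3]]'
```

```text
clock: 22.27
position: [0.5482, -0.1969, 0.0328]
eef_rot: [3.141, -0.0, 0.157]
ft_force: [-0.2, 0.8, 4.1]
gripper_width: 0.563
finger_force: 29.9
clock: 22.68
position: [0.5482, -0.1969, 0.0327]
eef_rot: [3.141, -0.0, 0.157]
ft_force: [-5.5, 2.9, 12.3]
gripper_width: 0.564
finger_force: 29.9
```

```bash

python3 -m handwheel '[[0,0,0,0,0,-0.03,0.3],[0,0,0,0,0,0,0.57],[0,0,0,0,0,0,0.6],[0,0,0,0,0,0,0.7],[0,0,0,0,0,0,0.8]]'
python3 -m handwheel '[[0,0,0,0,0,0,0.85],[0,0,0,0,0,0,0.85],[0,0,0,0,0,-0.2,0.85],[0,0,0,0,0,-0.6,0.85],[0,0,0,0,0,-0.9,0.85]]'
python3 -m handwheel '[[0,0,0,0,0,-1,0.85],[0,0,0,0,0,-1,0.85],[0,0,0,0,0,-1,0.85],[0,0,0,0,0,-0.6,0.85],[0,0,0,0,0,0,0.85]]'
for i in 1 2; do python3 -m handwheel '[[0,0,0,-0.9,0,-0.4,0.85],[0,0,0,-0.9,0,-0.4,0.85],[0,0,0,-0.9,0,-0.4,0.85],[0,0,0,-0.9,0,-0.4,0.85],[0,0,0,-0.3,0,0,0.85]]'; done
python3 - <<'E'
from h import *
a,b=cam("wrist"),cam("top"); A=a[0]["frame"]; B=cv2.resize(b[0]["frame"][200:330,400:530],(480,480),interpolation=cv2.INTER_CUBIC)
cv2.imwrite("pics/f.png",cv2.resize(np.hstack([A,B])[:,:,::-1],(800,343)))
E
```

```text
clock: 23.1
position: [0.548, -0.1969, 0.0319]
eef_rot: [-3.142, 0.0, 0.157]
ft_force: [-0.4, 0.6, -0.6]
gripper_width: 0.725
finger_force: 0.0
clock: 23.52
position: [0.5472, -0.1964, 0.0739]
eef_rot: [-3.139, 0.003, 0.157]
ft_force: [0.4, 0.1, 0.2]
gripper_width: 0.85
finger_force: 0.0
clock: 23.93
position: [0.5492, -0.1975, 0.1684]
eef_rot: [3.137, -0.005, 0.157]
ft_force: [0.0, -0.9, 0.4]
gripper_width: 0.851
finger_force: 0.0
clock: 24.35
position: [0.4502, -0.2125, 0.2054]
eef_rot: [3.141, -0.0, 0.156]
ft_force: [-0.4, -0.3, -0.4]
gripper_width: 0.849
finger_force: 0.0
clock: 24.77
position: [0.3543, -0.2278, 0.2452]
eef_rot: [3.14, -0.001, 0.156]
ft_force: [-0.0, 0.2, 0.2]
gripper_width: 0.849
finger_force: 0.0
```

View pics/f.png

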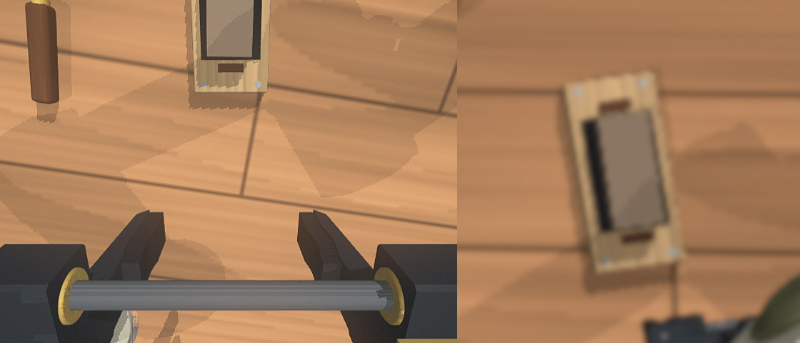

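The stone lies flat on the pad between the stops: about (230,28) in the left image and (632,168) in the right, where parallax pushes it rightward. A check by number follows.

```bash
python3 - <<'E'
from h import *
c=cam("top"); I=c[0]["frame"]; hsv=cv2.cvtColor(I,cv2.COLOR_RGB2HSV); z=cv2.medianBlur(cloud(c)[...,2].astype(np.float32),5)
v,u=np.mgrid[:480,:640]; bb=(u>435)&(u<492)&(v>220)&(v<310)
def rep(m,h):
    m=cv2.morphologyEx(m.astype(np.uint8),cv2.MORPH_OPEN,np.ones((3,3)))
    k=max(cv2.findContours(m,0,2)[0],key=cv2.contourArea)
    q=np.array([ray(c,a,b,h)[:2] for a,b in k[:,0]],np.float32); r=cv2.minAreaRect(q)
    bx=cv2.boxPoints(r); e=max([bx[1]-bx[0],bx[2]-bx[1]],key=np.linalg.norm); e=e*np.sign(e[0])
    y=np.arctan2(e[1],e[0]); print(np.round(r[0],4),np.round(r[1],4),y); return np.array(r[0]),y
s,ys=rep(bb&(z>.036)&(z<.06),.045); b=np.array([.5033,-.2062]); d=s-b; y=.155
print("along,across",d@[np.cos(y),np.sin(y)],d@[-np.sin(y),np.cos(y)], "dyaw",ys-y)
k=cv2.erode((bb&(z>.036)&(z<.06)).astype(np.uint8),np.ones((5,5)))>0
Q=cloud(c)[k]; f=np.linalg.lstsq(np.c_[Q[:,:2],np.ones(len(Q))],Q[:,2],rcond=None)[0]; print("slopes",f[:2],"h",np.median(Q[:,2]))
E
```

```text
[ 0.5034 -0.2054] [0.1097 0.0523] 0.14343993
along,across 0.00025626408121860375 0.0007735963822416673 dyaw -0.011560068
slopes [-0.33951042  2.20389797] h 0.04567593105430101
```

```bash
python3 -c "
from workcell import *
print(close_job())"
```

```text
the job is handed in; nothing more can be done
None
```

The job is handed in: the button was turned and the stone tipped and lifted out. By camera it lies on the pad within about 1 mm of the middle and 0.01 rad of straight; the tilt fit was too noisy to use, so flatness rests on its top height of about 45 mm, and the hand-in returned no verdict.

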